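# Press a phone screen in the treadle press

### The job

Slide the phone along the bed of the screen press, under the pad, until its front end is fully home against the column, and unlock the press: push the knob on top of the column down, turn it clockwise to its stop while it is down, and let it spring back up. Then press the treadle right down to its stop so that the pad squeezes the phone, keep it down for at least two seconds, and let it come all the way up again. Do not knock the other things on the bench about.

Things in the scene. Friction and masses are not known exactly. Their poses are not given: they have to be found in the camera images.
- press: The screen press, a pale blue machine fixed to the bench. Origin on the bench under it; z up, y along the phone bed from its open end (-y) to the column (+y) and on to the treadle. Base x -75 to 75, y -200 to 140, top z 55 mm. Bed: aluminium strip 77 mm wide about x = 0, y -200 to 60, surface z 60, between steel rails up to z 67
- column_top (a point): Centre of the top of the column of the press, press frame (0, 100, 185) mm. Column x -50 to 50, y 60 to 140; its face at y = 60 stops the phone. A head 84 mm wide overhangs the bed from the column to y = -20, underside z 150; below it a 60 mm square black pad, underside z 100 at rest, is driven down onto the phone by the treadle
- phone_home (a point): Where the underside centre of the phone lies when it is fully home: press frame (0, -15, 60) mm, axes those of the press
- phone: The phone to be pressed, a flat slab 72 mm wide (its x), 150 mm long (its y) and 9 mm thick, aluminium with black glass, 190 g, lying loose on the bed of the press between the rails, length along the bed. Origin at the centre of its underside; its +y end goes first towards the column. It starts 50 to 100 mm short of home
- phone_tail (a point): Centre of the rear (-y) end face of the phone, the end towards the open end of the bed: 75 mm behind its centre, half way up its thickness
- lock_grip (a point): Point to grip on the lock knob: on its axis, 6 mm below the top of its grip bar; knob up, 41 mm above the column's top. The black bar is 14 mm thick (point x), 42 mm long (point y), 26 mm tall, on a disc 42 mm across and 8 mm thick, with 11 mm free below. The point turns and sinks with the knob
- lock_push (a joint): How far the lock knob is pushed down, m: 0 up, 0.010 at the bottom. Its spring takes 2.5 N to start and 7.5 N at the bottom. Up, it cannot turn; it must be pushed 8 mm or more to turn freely, stays down while between its two places, and springs up when it has been turned to either end
- lock_turn (a joint): Turn of the lock knob, rad: near 0 locked (bar along the press's y; the treadle is blocked), growing clockwise seen from above to 1.2 at its stop, unlocked
- treadle (a joint): Angle of the treadle, rad: 0 up at rest, 0.40 pressed down to its stop. Hinged at press y = +155 mm, z = 45 mm, about the press's x axis; a spring brings it back up. While the knob is locked it gives only about 0.06 rad
- treadle_press (a point): Point to press on the treadle's top face, 95 mm from its hinge, 35 mm from its free end. The treadle is a ribbed steel plate 80 mm wide, 130 mm long, beyond the column, pointing along the press's +y and sloping up 0.2 rad at rest. To the stop the point sinks about 38 mm; about 13 N there holds it. The point moves with it
- cup: Bystander: steel cup, 72 mm across, 85 mm tall, origin centre of its underside
- driver: Bystander: screwdriver with a green handle lying on the bench, 150 mm long along its x
- spool: Bystander: grey spool (ring) 48 mm across, 22 mm tall, origin centre of its underside
- sucker: Bystander: orange suction lifter standing on its cup, 52 mm across, 44 mm tall, origin centre of its underside
- tray: Bystander: white part tray 90 by 120 by 18 mm, origin centre of its underside
- jar: Bystander: amber glass jar, 44 mm across, 55 mm tall, origin centre of its underside

How it is judged (in metres and radians):
On the way, in this order (a step that is already met when the one before it is completed fails the run):
1. the phone is fully home on the bed (within 3 mm) and the knob is turned to unlocked (past 1.0 rad) and up again, in either order (y of phone in the frame of press between -0.018 and -0.012 m and not (x of phone in the frame of press above 0.006 m) and not (x of phone in the frame of press below -0.006 m) and z of phone in the frame of press between 0.056 and 0.064 m and value of joint lock_turn above 1 rad and value of joint lock_push below 0.002 m), for 0.2 s.
2. the treadle is held down at its stop (at least 0.375 of 0.40 rad) for two seconds, with the phone home and the press unlocked (all of step 1 and value of joint treadle above 0.375 rad), for 2 s.
At the end, for the whole second after the job is handed in: The phone lies flat on the bed within 3 mm of home against the column, at rest; the knob is unlocked (past 1.0 rad) and up (within 2 mm); the treadle is back up (below 0.06 rad) (all of step 1 and value of joint treadle below 0.06 rad and linear speed of phone below 0.02 m/s); the robot touches nothing.
It fails at once if a bystander is moved more than 30 mm (distance of any of cup, driver, spool, sucker, tray, jar from where it was at the start of the episode above 0.03 m).
It fails at once if the knob is forced round without being pushed down (less than 3 mm down half way round) (value of joint lock_turn between 0.45 and 0.8 rad and value of joint lock_push below 0.003 m).
It also fails if it takes over 67 s, if anything falls off the work surface, if the arm or the gripper's body presses on something with over 40 N, if the wrist force passes 120 N, or if a joint passes its speed limit or range.

### The arm

A 6-joint arm with a two-finger parallel gripper is mounted at the origin on the work surface. World frame = base frame: x ahead of the robot, y to its left, z up, the work surface at z = 0. Lengths are in m, angles in degrees, forces in N, time in s.
With the tool pointing down it reaches from about 0.4 to 0.825 m from the base axis. Payload 7 kg.
Tool frame: the origin (TCP) lies on the centre line of the jaws, within the pads' length; the fingertips stand 19 mm ahead of it and the grasp point (between the pads) is the TCP (r.tips_ahead is the distance from the TCP to the fingertips, in m); z points along the fingers, y is the line along which they close (so a half turn about z gives the same grasp; the last joint's range is limited). The gripper opens to 88 mm and grips with 3 to 60 N. Pads are 19 mm wide; open, the fingers measure 130 mm over their backs; the gripper's body (78 mm by 193 mm) begins 47 mm behind the grasp point.
Start: joints at [-52.993, 20.546, 0.682, 0, -70.136, -16.507], TCP at [0.236, -0.632, 0.246] pointing down, gripper open.
Joint ranges: [-176.03, 176.03], [-82.01, 121.73], [-58.28, 71.71], [-173.87, 95.51], [-174.79, -0.11], [-173.66, 173.66]. Speed limits (degrees/s): [136.94, 136.94, 172.46, 180, 180, 180].

### API

Orientations are given as [roll, pitch, yaw] about the fixed x, y, z axes, in that order (R = Rz(yaw) Ry(pitch) Rx(roll)).
In Python, from plant import r, viewer, close_job gives the robot as it stands. The module is installed in compiled form; this text tells all that it offers.
- The arm moves only by the tool arm_command, never from a script. Its arguments are lists of equal length, an entry for each row: "travel": the shift along the world's x, y, z scaled (see below), a list of three; "delta_rot": the turn, a rotation vector about the world's x, y, z scaled (see below), a list of three. In form: {"travel": [[dx, dy, dz], ...], "delta_rot": [[rx, ry, rz], ...]}. A call has 1 to 20 rows; each row is the pose to reach, as a shift and turn from the pose commanded when the call began; what a row does not reach only later rows make up. The controller multiplies each number of a shift by 0.5 m and each number of a turn by 90 degrees. A row lasts 1/8 s, in which the tool goes at most 62.5 mm and 10.7 degrees, less where a joint would pass 70% of its speed; a pose out of reach is approached as far as the arm can. A call with a number of a shift or a turn outside -1 to 1 is refused whole. A call with a gripper value outside its range is refused whole. "grip" is the opening, from 0 (shut) to 1 (fully open), set as the call begins (left out, the last holds). The fingers move at their own pace and stop on an object; "newtons" is the grip in N (left out, the last holds). Time passes only in rows, so rows that repeat a pose let the fingers close. It gives the time, the measured TCP pose, the force, the opening and the grip force at its end, in the units of the state.
- r.get_state(): the state, without advancing time (a new reading comes with each control period).
- viewer.capture(name): name is "scene" or "top" or "wrist"; returns a dict with "img" (384x512x3 uint8, red, green, blue), "camera_matrix" (3x3 intrinsics, pixels), "R" (3x3) and "t" (3): a world point X has camera coordinates R X + t; the wrist camera has in their place "mount" (4x4, takes a point from camera to tool coordinates, whose origin is the TCP and whose axes are the flange's). Camera axes: x right, y down, z forward; pixel columns grow to the right and rows downward; lengths in m; the calibration is good to about 2 mm. A picture is of the moment at which its call begins: read the wrist's pose just before it. There is no depth.
- close_job(): hands the job in; it is judged then, once.
The state is a dict: "time_s": time; "joints": joint angles; "qd": joint speeds; "joint_torque": joint torques, N m; "tcp_pos": TCP position; "eef_rot": TCP orientation; "contact_force": force on the tool from outside, world axes, zero at the start; "moment": the same for the moment, N m; "gripper_width": finger opening in m; "gripper_force": force on a finger pad.
Only numpy, scipy, OpenCV 4.12 (cv2) and the standard library are available. Lean on these libraries where they do the work, as an engineer would, in place of code of your own. Each camera call takes 0.05 s, during which the arm holds its last target. There are 200 camera calls.

## Working session

There is one attempt and no reset: what is moved stays moved. The work goes in short steps, Python scripts to look and compute and a tool call to move; the robot and the scene stay as the last step left them, time stands still between calls to the robot, and variables do not carry over. Pictures are saved under pics/ and viewed, at most 10 in all, crops included, and the job is handed in when it is done.

Besides the shell and the picture viewer there is one more tool, called after "Call:" as name(argument=value, ...), one argument or row to a line, values as JSON. arm_command: Moves the arm, as the interface text tells. Shifts and turns lie within -1 to 1; 1 stands for 0.5 m of shift or 90 degrees of turn. Its arguments: {"type":"object","properties":{"travel":{"type":"array"},"delta_rot":{"type":"array"},"grip":{"type":"number"},"newtons":{"type":"number"}},"required":["travel","delta_rot"]}

```bash
mkdir -p pics
python3 - <<'E'
from plant import r,viewer
import cv2,numpy as np
s=r.get_state();print(s)
for n in("scene","top"):
    c=viewer.capture(n);cv2.imwrite(f"pics/{n}0.png",c["img"][:,:,::-1])
    np.savez(n+".npz",img=c["img"],K=c["camera_matrix"],R=c["R"],t=c["t"]);print(n,c["camera_matrix"],c["R"],c["t"])
E
```

```text
{'time_s': 0.0, 'joints': array([-5.29921890e+01,  2.05912086e+01,  6.34421175e-01, -1.98002071e-02,
       -7.01341260e+01, -1.65068537e+01]), 'qd': array([-0.03730296, -0.02815184,  0.05206678,  0.04514871, -0.0235434 ,
        0.04761398]), 'joint_torque': array([ 5.94085723e-04, -5.82719815e+01,  2.93070334e+01,  6.99805006e+00,
        6.90027126e-03, -1.55395710e-04]), 'tcp_pos': array([ 0.23622502, -0.63184334,  0.24463113]), 'eef_rot': array([ 1.79907544e+02, -7.98736735e-03, -1.59505780e+02]), 'contact_force': array([ 0.29400058, -0.38951118, -0.62964404]), 'moment': array([-0.01658133, -0.05770251,  0.04277839]), 'gripper_force': 0.0, 'gripper_width': 0.08745789457246123}
scene [[405.70751219   0.         252.80961234]
 [  0.         405.70751219 187.38765534]
 [  0.           0.           1.        ]] [[-0.62616183  0.77953204  0.01584791]
 [ 0.4827197   0.40354797 -0.77725847]
 [-0.61229327 -0.47903949 -0.62898181]] [ 0.34843417 -0.1260997   1.57868663]
top [[451.01217848   0.         257.54741034]
 [  0.         451.01217848 185.31298019]
 [  0.           0.           1.        ]] [[ 0.01667631 -0.99985631 -0.00304326]
 [-0.9936046  -0.01623193 -0.11174265]
 [ 0.11167719  0.00488725 -0.99373252]] [-0.02118974  0.53227917  1.19026809]
```

View pics/scene0.png

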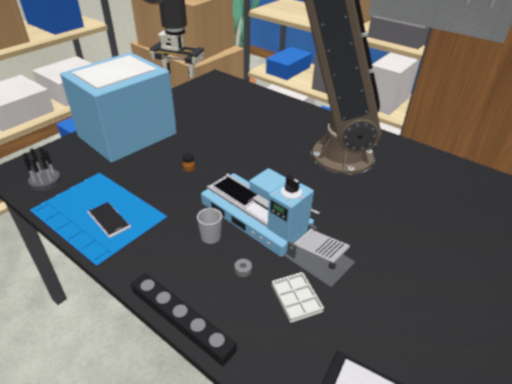

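View pics/top0.png

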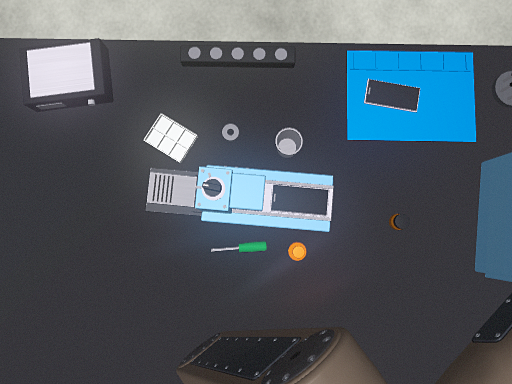

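The scene view shows the press at the bench centre. In the top view the column is at about (213,188), the knob at (211,188), the phone around (300,200), the treadle at (172,188), and the bystanders sit either side.

```bash
cat > h.py <<'E'
import numpy as np
def ray(d,u,v,z):
    K,R,t=d["K"],d["R"],d["t"]
    c=-R.T@t; w=R.T@np.linalg.inv(K)@np.array([u,v,1.]); return c+w*(z-c[2])/w[2]
def proj(d,X):
    p=d["K"]@(d["R"]@np.asarray(X)+d["t"]); return p[:2]/p[2]
E
python3 - <<'E'
import numpy as np,cv2
from h import *
d=np.load("top.npz");im=d["img"][:,:,::-1]
cv2.imwrite("pics/crop1.png",cv2.resize(im[150:270,140:340],None,fx=4,fy=4,interpolation=cv2.INTER_CUBIC))
for n,u,v,z in[("col c",213,188,.185),("knob",211,187,.23),("treadle",172,188,.05),("phone",300,200,.069)]:print(n,ray(d,u,v,z).round(3))
E
```

```text
col c [0.507 0.092 0.185]
knob [0.505 0.092 0.23 ]
treadle [0.519 0.215 0.05 ]
phone [ 0.491 -0.124  0.069]
```

View pics/crop1.png

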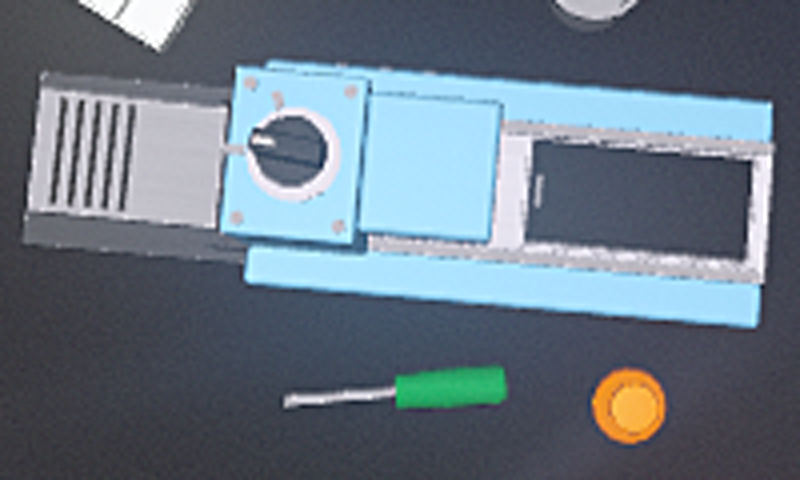

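The crop shows column top corners at (237,67), (370,80), (352,245) and (222,232), base corners at (772,103) and (757,326), and the knob marker pointing +y (locked).

```bash
cat >> h.py <<'E'
def pf(P,X):  # press->world
    x,y,a=P; c,s=np.cos(a),np.sin(a); X=np.asarray(X)/1000.
    return np.array([x+c*X[0]-s*X[1],y+s*X[0]+c*X[1],X[2]])
E
python3 - <<'E'
import numpy as np
from h import *
from scipy.optimize import least_squares
d=np.load("top.npz")
pts=[((237,67),(50,140,185)),((370,80),(50,60,185)),((352,245),(-50,60,185)),((222,232),(-50,140,185)),((772,103),(75,-200,55)),((757,326),(-75,-200,55)),((500,102),(42,-20,180)),((490,243),(-42,-20,180))]
px=lambda c:(139.5+(c[0]+.5)/4,149.5+(c[1]+.5)/4)
f=lambda P:np.concatenate([proj(d,pf(P,X))-px(c) for c,X in pts[:6]])
o=least_squares(f,[.5,0,0]);P=o.x;print(P,np.degrees(P[2]),o.fun.round(2))
np.save("P.npy",P)
w=lambda X:pf(P,X).round(4)
def tp(X,c):  # world->press
    a=P[2];D=X[:2]-P[:2];return np.array([np.cos(a)*D[0]+np.sin(a)*D[1],-np.sin(a)*D[0]+np.cos(a)*D[1]])*1000
for n,c,z in[("phone glass fr",(530,190),.069),("phone rear top",(752,155),.069),("rear bot",(747,262),.069),("knob disc",(290,155),.22),("sucker",(630,405),.04),("driver handle",(505,385),.02),("driver tip",(285,402),.01)]:
    X=ray(d,*px(c),z);print(n,X.round(3),tp(X,0).round(1))
for n,X in[("col",(0,100,185)),("grip",(0,100,226)),("home tail",(0,-90,64.5)),("treadle",(0,248,64)),("tail open",(0,-200,60))]:print(n,w(X))
E
```

```text
[ 0.49916269 -0.00840729 -0.06836314] -3.9169195217340094 [-0.48 -0.25 -0.14 -0.68  0.47  0.13 -0.97  0.49  0.65 -0.29  0.61  0.56]
phone glass fr [ 0.498 -0.051  0.069] [  1.5 -42.7]
phone rear top [ 0.523 -0.196  0.069] [  36.7 -185.4]
rear bot [ 0.453 -0.193  0.069] [ -33.3 -186.9]
knob disc [0.502 0.09  0.22 ] [-3.4 98.5]
sucker [ 0.359 -0.12   0.04 ] [-132.2 -120.7]
driver handle [ 0.37  -0.037  0.02 ] [-126.5  -37.8]
driver tip [0.356 0.111 0.01 ] [-150.8  109.4]
col [0.506  0.0914 0.185 ]
grip [0.506  0.0914 0.226 ]
home tail [ 0.493  -0.0982  0.0645]
treadle [0.5161 0.239  0.064 ]
tail open [ 0.4855 -0.2079  0.06  ]
```

Run:
```python
import numpy as np
from h import *
s=np.load("scene.npz");t=np.load("top.npz");P=np.load("P.npy")
for c in[(80,137),(120,153),(175,125)]:print("box base",c,ray(s,*c,0).round(3))
X=ray(s,175,125,0)
for z in(.15,.2,.25,.3):print(z,proj(s,[*X[:2],z]).round())
print("jar",ray(t,397,221,.05).round(3))
for X in[(0,-225,0),(0,-101,0),(0,100,0),(0,248,0)]:print(X,pf(P,X).round(4))
for z in(.1,.2,.3):print(proj(s,[.236,-.632,z]))
```

```text
box base (80, 137) [ 0.577 -0.885  0.   ]
box base (120, 153) [ 0.544 -0.667  0.   ]
box base (175, 125) [ 0.263 -0.663  0.   ]
0.15 [171.  93.]
0.2 [170.  81.]
0.25 [168.  69.]
0.3 [167.  56.]
jar [ 0.442 -0.381  0.05 ]
(0, -225, 0) [ 0.4838 -0.2329  0.    ]
(0, -101, 0) [ 0.4923 -0.1092  0.    ]
(0, 100, 0) [0.506  0.0914 0.    ]
(0, 248, 0) [0.5161 0.239  0.    ]
[182.42578025 103.78919121]
[180.07710249  80.95312154]
[177.53759231  56.26159836]
```

Call:
arm_command(
  travel=[
    [0,0.1,0],
    [0,0.2,0],
    [0.05,0.3,0],
    [0.13,0.4,0],
    [0.21,0.48,-0.02],
    [0.29,0.56,-0.05],
    [0.37,0.65,-0.1],
    [0.44,0.73,-0.15],
    [0.496,0.798,-0.2],
    [0.496,0.798,-0.25],
    [0.496,0.798,-0.28],
    [0.496,0.798,-0.28],
    [0.496,0.798,-0.28],
  ],
  delta_rot=[
    [0,0,0],
    [0,0,0],
    [0,0,0.1],
    [0,0,0.2],
    [0,0,0.3],
    [0,0,0.4],
    [0,0,0.5],
    [0,0,0.6],
    [0,0,0.7],
    [0,0,0.73],
    [0,0,0.73],
    [0,0,0.73],
    [0,0,0.73],
  ],
  grip=0,
  newtons=30,
)

```text
time_s: 1.72
tcp_pos: [0.4846, -0.2339, 0.1064]
eef_rot: [-179.9, -0.0, -93.9]
contact_force: [0.2, 0.0, -0.1]
gripper_width: 0.0009
gripper_force: 0.0
```

Call:
arm_command(
  travel=[
    [0,0,-0.025],
    [0,0,-0.046],
    [0,0,-0.046],
    [0,0.02,-0.046],
    [0.002,0.04,-0.046],
    [0.003,0.06,-0.046],
    [0.004,0.08,-0.046],
    [0.006,0.1,-0.046],
    [0.007,0.12,-0.046],
    [0.008,0.14,-0.046],
    [0.01,0.16,-0.046],
    [0.012,0.18,-0.046],
    [0.014,0.2,-0.046],
    [0.015,0.215,-0.046],
    [0.015,0.215,-0.046],
  ],
  delta_rot=[
    [0,0,0],
    [0,0,0],
    [0,0,0],
    [0,0,0],
    [0,0,0],
    [0,0,0],
    [0,0,0],
    [0,0,0],
    [0,0,0],
    [0,0,0],
    [0,0,0],
    [0,0,0],
    [0,0,0],
    [0,0,0],
    [0,0,0],
  ],
)

```text
time_s: 3.6
tcp_pos: [0.4918, -0.1249, 0.0824]
eef_rot: [180.0, 0.0, -93.8]
contact_force: [-0.5, -0.0, -0.1]
gripper_width: 0.0005
gripper_force: 0.0
```

Run:
```python
from plant import r,viewer
import cv2,numpy as np
for n in("scene","top"):
    c=viewer.capture(n);np.savez(n+"2.npz",img=c["img"])
    i=c["img"][:,:,::-1]; i=i[150:260,180:340] if n=="scene" else i[140:240,180:340]
    cv2.imwrite(f"pics/{n}2.png",cv2.resize(i,None,fx=4,fy=4,interpolation=2))
a=[cv2.imread(f"pics/{n}2.png") for n in("scene","top")]
cv2.imwrite("pics/both2.png",cv2.resize(np.vstack(a),None,fx=.7,fy=.7))
```

```text
(no output)
```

View pics/both2.png

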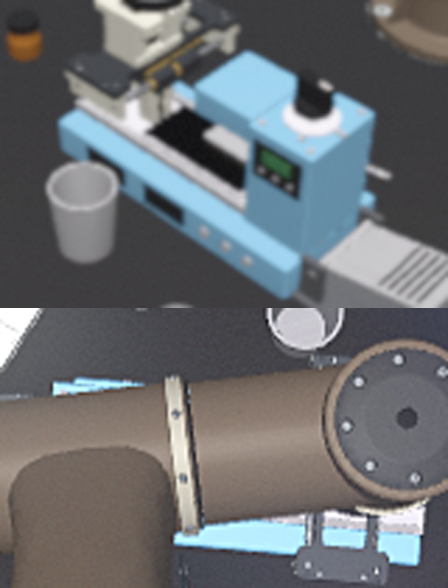

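The picture shows the fingers behind the phone tail and the phone sliding between the rails, partly under the pad, with a gap of about 15 mm left to the column.

Call:
arm_command(
  travel=[
    [0.001,0.01,0],
    [0.001,0.02,0],
    [0.002,0.026,0],
    [0.002,0.03,0],
    [0.002,0.03,0],
  ],
  delta_rot=[
    [0,0,0],
    [0,0,0],
    [0,0,0],
    [0,0,0],
    [0,0,0],
  ],
)

```text
time_s: 4.32
tcp_pos: [0.493, -0.1105, 0.0826]
eef_rot: [-180.0, 0.0, -93.8]
contact_force: [0.5, 0.2, 0.8]
gripper_width: 0.0006
gripper_force: 0.0
```

Call:
arm_command(
  travel=[
    [0,0.002,0],
    [0,0.003,0],
    [0,0.003,0],
  ],
  delta_rot=[
    [0,0,0],
    [0,0,0],
    [0,0,0],
  ],
)

```text
time_s: 4.7
tcp_pos: [0.4929, -0.1093, 0.0826]
eef_rot: [180.0, -0.0, -93.8]
contact_force: [-0.4, -1.4, 0.1]
gripper_width: 0.0002
gripper_force: 0.5
```

Call:
arm_command(
  travel=[
    [0,0.002,0],
    [0,0.003,0],
    [0,0.003,0],
  ],
  delta_rot=[
    [0,0,0],
    [0,0,0],
    [0,0,0],
  ],
)

```text
time_s: 5.08
tcp_pos: [0.4926, -0.1087, 0.0826]
eef_rot: [180.0, -0.1, -93.8]
contact_force: [-0.4, -7.5, -0.5]
gripper_width: 0.0003
gripper_force: 3.8
```

Call:
arm_command(
  travel=[
    [0,-0.02,0],
    [0,-0.04,0.01],
    [0,-0.04,0.12],
    [0,-0.04,0.24],
    [0,-0.02,0.36],
    [0,0.05,0.44],
    [0.01,0.15,0.44],
    [0.02,0.26,0.44],
    [0.025,0.35,0.44],
    [0.027,0.396,0.44],
    [0.027,0.396,0.44],
    [0.027,0.396,0.44],
  ],
  delta_rot=[
    [0,0,0],
    [0,0,0],
    [0,0,0],
    [0,0,0],
    [0,0,0],
    [0,0,0],
    [0,0,0],
    [0,0,0],
    [0,0,0],
    [0,0,0],
    [0,0,0],
    [0,0,0],
  ],
  grip=0.6,
)

```text
time_s: 6.58
tcp_pos: [0.5063, 0.0897, 0.3027]
eef_rot: [180.0, 0.0, -93.8]
contact_force: [0.1, -0.1, 0.7]
gripper_width: 0.0526
gripper_force: 0.0
```

Run:
```python
from plant import r,viewer
import cv2,numpy as np
from scipy.spatial.transform import Rotation as Ro
from h import *
s=r.get_state();c=viewer.capture("wrist");P=np.load("P.npy")
i=c["img"][:,:,::-1].copy()
T=np.eye(4);T[:3,:3]=Ro.from_euler("xyz",s["eef_rot"],degrees=True).as_matrix();T[:3,3]=s["tcp_pos"]
M=np.linalg.inv(T@c["mount"]);d=dict(K=c["camera_matrix"],R=M[:3,:3],t=M[:3,3])
np.savez("wrist.npz",img=c["img"],**d)
print(s["tcp_pos"],c["mount"].round(3))
for X in[(0,100,232),(0,79,232),(0,121,232),(50,60,185),(-50,60,185),(50,140,185),(-50,140,185)]:
    u=proj(d,pf(P,X));print(X,u.round(1))
    cv2.circle(i,tuple(int(v) for v in u.round()),3,(0,0,255),1)
cv2.imwrite("pics/w1.png",i)
```

```text
[0.50630569 0.08974676 0.30271117] [[-0.    -0.963 -0.271  0.074]
 [ 1.    -0.     0.    -0.001]
 [-0.    -0.271  0.963 -0.14 ]
 [ 0.     0.     0.     1.   ]]
(0, 100, 232) [256.  205.3]
(0, 79, 232) [256.1 178.3]
(0, 121, 232) [255.9 230.9]
(50, 60, 185) [198.3 143.5]
(-50, 60, 185) [313.2 143.7]
(50, 140, 185) [202.4 228.4]
(-50, 140, 185) [308.5 228.6]
```

View pics/w1.png

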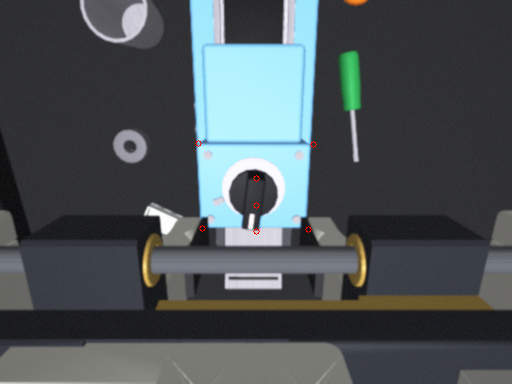

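The markers for the column corners agree to about 2–3 px, and the knob bar runs from about (262,175) to (252,227), tilted slightly clockwise. I'll zoom to measure it.

Run:
```python
import cv2,numpy as np
i=np.load("wrist.npz")["img"][140:250,190:320,::-1]
i=np.clip(i.astype(float)*1.0,0,255);i=(255*(i/255)**.5).astype(np.uint8)
cv2.imwrite("pics/w1z.png",cv2.resize(i,None,fx=5,fy=5,interpolation=2))
```

```text
(no output)
```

View pics/w1z.png

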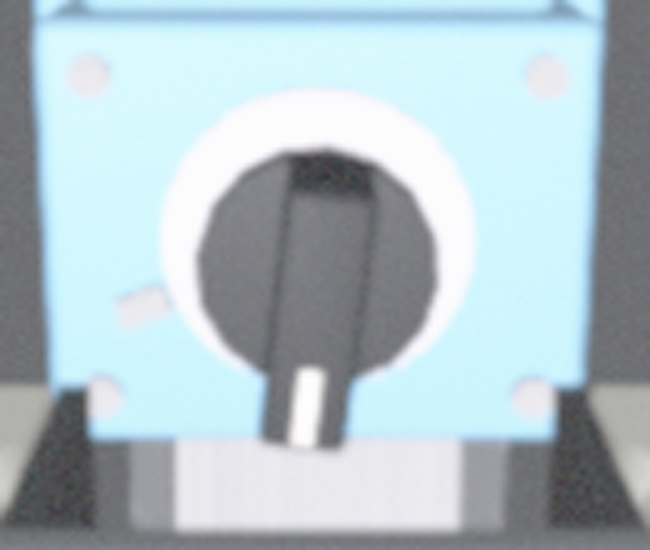

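The zoomed bar top spans (290,197)–(376,197) at the far end and (265,440)–(345,448) at the near end.

Run:
```python
import numpy as np
from h import *
d=np.load("wrist.npz");P=np.load("P.npy")
q=[ray(d,189.5+(x+.5)/5,139.5+(y+.5)/5,.232) for x,y in[(290,197),(376,197),(265,440),(345,448)]]
f,n=(q[0]+q[1])/2,(q[2]+q[3])/2
print((f+n)/2,np.linalg.norm(f-n),np.linalg.norm(q[0]-q[1]),"dir deg",np.degrees(np.arctan2(*(n-f)[[1,0]])))
for c,X in[((35,20),(50,60)),((603,20),(-50,60)),((52,388),(50,130)),((583,388),(-50,130))]:
    print(ray(d,189.5+(c[0]+.5)/5,139.5+(c[1]+.5)/5,.185)[:2].round(4),pf(P,(*X,0))[:2].round(4))
```

```text
[0.50792289 0.09046155 0.232     ] 0.03956706026018954 0.01263785384195053 dir deg 80.0646849427226
[0.5546 0.048 ] [0.5531 0.048 ]
[0.456  0.0546] [0.4534 0.0549]
[0.5596 0.1165] [0.5579 0.1179]
[0.4608 0.123 ] [0.4582 0.1247]
```

Call:
arm_command(
  travel=[
    [0.003,0.002,-0.05],
    [0.003,0.002,-0.1],
    [0.003,0.002,-0.14],
    [0.003,0.002,-0.153],
    [0.003,0.002,-0.153],
    [0.003,0.002,-0.153],
  ],
  delta_rot=[
    [0,0,-0.067],
    [0,0,-0.067],
    [0,0,-0.067],
    [0,0,-0.067],
    [0,0,-0.067],
    [0,0,-0.067],
  ],
  grip=0.6,
)

```text
time_s: 7.38
tcp_pos: [0.5084, 0.0912, 0.227]
eef_rot: [-179.9, 0.0, -99.8]
contact_force: [0.3, -0.3, 0.7]
gripper_width: 0.0528
gripper_force: 0.0
```

Call:
arm_command(
  travel=[
    [0,0,0],
    [0,0,0],
    [0,0,0],
    [0,0,0],
    [0,0,0],
    [0,0,0],
  ],
  delta_rot=[
    [0,0,0],
    [0,0,0],
    [0,0,0],
    [0,0,0],
    [0,0,0],
    [0,0,0],
  ],
  grip=0,
  newtons=30,
)

```text
time_s: 8.12
tcp_pos: [0.5074, 0.0913, 0.226]
eef_rot: [180.0, -0.0, -99.8]
contact_force: [-4.0, 1.2, 2.1]
gripper_width: 0.0143
gripper_force: 29.9
```

Call:
arm_command(
  travel=[
    [0,0,-0.008],
    [0,0,-0.016],
    [0,0,-0.02],
    [0,0,-0.02],
    [0,0,-0.02],
  ],
  delta_rot=[
    [0,0,0],
    [0,0,0],
    [0,0,0],
    [0,0,0],
    [0,0,0],
  ],
)

```text
time_s: 8.75
tcp_pos: [0.5074, 0.0913, 0.2165]
eef_rot: [180.0, -0.0, -99.8]
contact_force: [-6.0, 1.3, 6.8]
gripper_width: 0.0136
gripper_force: 30.0
```

Call:
arm_command(
  travel=[
    [-0.002,0,-0.003],
    [-0.002,0,-0.003],
    [-0.002,0,-0.003],
    [-0.002,0,-0.003],
    [-0.002,0,-0.003],
    [-0.002,0,-0.003],
    [-0.002,0,-0.003],
    [-0.002,0,-0.003],
    [-0.002,0,-0.003],
    [-0.002,0,-0.003],
  ],
  delta_rot=[
    [0,0,0],
    [0,0,-0.1],
    [0,0,-0.2],
    [0,0,-0.3],
    [0,0,-0.4],
    [0,0,-0.5],
    [0,0,-0.6],
    [0,0,-0.67],
    [0,0,-0.69],
    [0,0,-0.69],
  ],
)

```text
time_s: 10.0
tcp_pos: [0.5073, 0.0914, 0.216]
eef_rot: [-180.0, 0.1, -161.9]
contact_force: [-6.3, 0.9, 11.6]
gripper_width: 0.0138
gripper_force: 30.0
```

```bash
python3 -c "
from plant import r
s=r.get_state();print(s['eef_rot'],s['contact_force'],s['moment'],s['tcp_pos'])"
```

```text
[-1.79989530e+02  9.72531551e-02 -1.61933385e+02] [-6.29136588  0.88373574 11.56290867] [ 0.46488423  2.2169068  -0.04560445] [0.50729999 0.09138891 0.21600846]
```

Call:
arm_command(
  travel=[
    [0,0,0],
    [0,0,0],
    [0,0,0],
    [0,0,0],
  ],
  delta_rot=[
    [0,0,-0.02],
    [0,0,-0.035],
    [0,0,-0.035],
    [0,0,-0.035],
  ],
)

```text
time_s: 10.5
tcp_pos: [0.5073, 0.0914, 0.216]
eef_rot: [-180.0, 0.1, -165.0]
contact_force: [-5.2, 0.7, 10.6]
gripper_width: 0.014
gripper_force: 30.6
```

```bash
python3 -c "
from plant import r
s=r.get_state();print(s['eef_rot'],s['contact_force'],s['moment'],s['tcp_pos'])"
```

```text
[-1.79972453e+02  8.95967413e-02 -1.64970883e+02] [-5.15960444  0.73248282 10.61584737] [0.41421262 2.21445827 0.69936474] [0.50730097 0.09139355 0.21598434]
```

The moment about z rose to 0.7 N m, so the knob is at its stop. Next I lift with the spring and release.

Call:
arm_command(
  travel=[
    [0,0,0.008],
    [0,0,0.016],
    [0,0,0.021],
    [0,0,0.021],
  ],
  delta_rot=[
    [0,0,0],
    [0,0,0],
    [0,0,0],
    [0,0,0],
  ],
)

```text
time_s: 11.0
tcp_pos: [0.5072, 0.0914, 0.2253]
eef_rot: [-180.0, 0.0, -165.1]
contact_force: [-1.5, 1.0, 2.7]
gripper_width: 0.0139
gripper_force: 30.6
```

Call:
arm_command(
  travel=[
    [0,0,0],
    [0,0,0],
    [0,0,0],
    [0,0,0],
    [0,0,0.06],
    [0,0,0.16],
    [0,0,0.2],
    [0,0,0.2],
  ],
  delta_rot=[
    [0,0,0],
    [0,0,0],
    [0,0,0],
    [0,0,0],
    [0,0,0],
    [0,0,0],
    [0,0,0],
    [0,0,0],
  ],
  grip=0.6,
)

```text
time_s: 12.0
tcp_pos: [0.5073, 0.0915, 0.3264]
eef_rot: [180.0, 0.2, -165.1]
contact_force: [0.5, -0.0, -0.3]
gripper_width: 0.0524
gripper_force: 0.0
```

Run:
```python
from plant import r,viewer
import cv2,numpy as np
print(r.get_state()["tcp_pos"])
a=viewer.capture("scene")["img"][160:260,190:330,::-1];b=viewer.capture("wrist")["img"][:,:,::-1]
a=cv2.resize(a,(512,366),interpolation=2)
cv2.imwrite("pics/k.png",cv2.resize(np.hstack([a,b[:366]]),None,fx=.78,fy=.78))
```

```text
[0.50732964 0.09153153 0.32641019]
```

View pics/k.png

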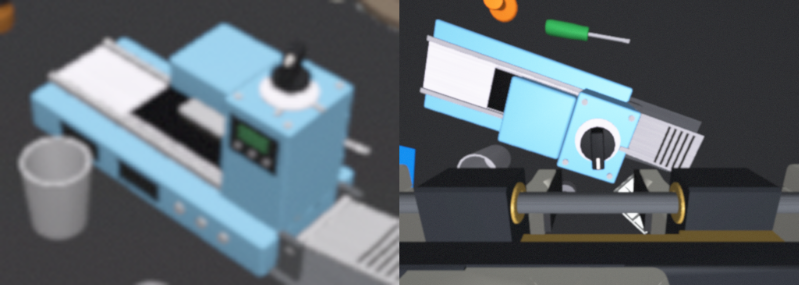

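The knob bar is now turned across to its unlocked position and the phone lies against the column. The wrist camera sits on the tool's +x side, so I flip the yaw to keep it away from the column while pressing the treadle.

Call:
arm_command(
  travel=[
    [0,0.04,0],
    [0.005,0.1,0],
    [0.01,0.17,0],
    [0.015,0.23,0],
    [0.02,0.28,0],
    [0.022,0.3,0],
    [0.022,0.3,0],
    [0.022,0.3,0],
    [0.022,0.3,0],
    [0.022,0.3,0],
  ],
  delta_rot=[
    [0,0,0.1],
    [0,0,0.2],
    [0,0,0.3],
    [0,0,0.4],
    [0,0,0.5],
    [0,0,0.6],
    [0,0,0.7],
    [0,0,0.8],
    [0,0,0.9],
    [0,0,0.9],
  ],
  grip=0,
)

```text
time_s: 13.35
tcp_pos: [0.5174, 0.241, 0.3236]
eef_rot: [179.9, -0.1, -84.1]
contact_force: [0.9, -0.4, -0.4]
gripper_width: 0.0002
gripper_force: 0.0
```

```bash
python3 -c "
from plant import r
s=r.get_state();print(s['joints'],s['eef_rot'])"
```

```text
[ 4.45981824e+01  8.45954052e+00 -5.41690649e+00 -2.05468917e-02
 -7.62625715e+01 -3.87347044e+01] [ 1.79879076e+02 -7.14265706e-02 -8.41413502e+01]
```

Call:
arm_command(
  travel=[
    [0,0,0],
    [0,0,0],
    [0,0,0],
    [0,0,0],
    [0,0,0],
    [0,0,0],
    [0,0,0],
    [0,0,0],
    [0,0,0],
    [0,0,0],
  ],
  delta_rot=[
    [0,0,0.1],
    [0,0,0.2],
    [0,0,0.3],
    [0,0,0.4],
    [0,0,0.5],
    [0,0,0.6],
    [0,0,0.7],
    [0,0,0.8],
    [0,0,0.9],
    [0,0,0.95],
  ],
)

```text
time_s: 14.6
tcp_pos: [0.5176, 0.2411, 0.3241]
eef_rot: [180.0, 0.1, 1.4]
contact_force: [0.1, 0.2, -0.2]
gripper_width: 0.0006
gripper_force: 0.0
```

Call:
arm_command(
  travel=[
    [0,0,0],
    [0,0,0],
    [0,0,-0.08],
    [0,0,-0.16],
    [0,0,-0.24],
    [0,0,-0.3],
    [0,0,-0.36],
    [0,0,-0.4],
    [0,0,-0.42],
    [0,0,-0.42],
  ],
  delta_rot=[
    [0,0,0.1],
    [0,0,0.2],
    [0,0,0.3],
    [0,0,0.4],
    [0,0,0.5],
    [0,0,0.6],
    [0,0,0.7],
    [0,0,0.8],
    [0,0,0.9],
    [0,0,0.93],
  ],
)

```text
time_s: 15.85
tcp_pos: [0.5169, 0.2404, 0.1131]
eef_rot: [-179.9, 0.1, 85.0]
contact_force: [1.0, -1.2, 0.2]
gripper_width: 0.0006
gripper_force: 0.0
```

Call:
arm_command(
  travel=[
    [0,0,-0.02],
    [0,0,-0.04],
    [0,0,-0.06],
    [0,0,-0.08],
    [0,0,-0.1],
    [0,0,-0.1],
  ],
  delta_rot=[
    [0,0,0],
    [0,0,0],
    [0,0,0],
    [0,0,0],
    [0,0,0],
    [0,0,0],
  ],
)

```text
time_s: 16.6
tcp_pos: [0.5187, 0.2427, 0.0651]
eef_rot: [179.9, -0.1, 85.1]
contact_force: [-2.1, 3.7, 7.5]
gripper_width: 0.0004
gripper_force: 3.8
```

Call:
arm_command(
  travel=[
    [0,0,-0.01],
    [0,0,-0.02],
    [0,0,-0.026],
    [0,0,-0.026],
  ],
  delta_rot=[
    [0,0,0],
    [0,0,0],
    [0,0,0],
    [0,0,0],
  ],
)

```text
time_s: 17.1
tcp_pos: [0.5187, 0.2422, 0.0531]
eef_rot: [179.9, -0.1, 85.1]
contact_force: [-3.8, 1.3, 13.8]
gripper_width: 0.0
gripper_force: 7.1
```

Call:
arm_command(
  travel=[
    [0,0,-0.004],
    [0,0,-0.008],
    [0,0,-0.008],
  ],
  delta_rot=[
    [0,0,0],
    [0,0,0],
    [0,0,0],
  ],
)

```text
time_s: 17.48
tcp_pos: [0.5188, 0.2421, 0.0513]
eef_rot: [179.8, -0.1, 85.2]
contact_force: [-9.9, -1.0, 33.6]
gripper_width: 0.0
gripper_force: 16.3
```

Call:
arm_command(
  travel=[
    [0,0,-0.004],
    [0,0,-0.006],
    [0,0,-0.006],
  ],
  delta_rot=[
    [0,0,0],
    [0,0,0],
    [0,0,0],
  ],
)

```text
time_s: 17.85
tcp_pos: [0.5189, 0.2421, 0.0506]
eef_rot: [179.8, -0.1, 85.2]
contact_force: [-18.0, -3.3, 55.6]
gripper_width: 0.0006
gripper_force: 27.0
```

The force jumped well past 13 N, so the treadle is on its stop. I ease off slightly and hold.

Call:
arm_command(
  travel=[
    [0,0,0.004],
    [0,0,0.004],
    [0,0,0.004],
    [0,0,0.004],
    [0,0,0.004],
    [0,0,0.004],
    [0,0,0.004],
    [0,0,0.004],
    [0,0,0.004],
    [0,0,0.004],
    [0,0,0.004],
    [0,0,0.004],
    [0,0,0.004],
    [0,0,0.004],
    [0,0,0.004],
    [0,0,0.004],
    [0,0,0.004],
    [0,0,0.004],
    [0,0,0.004],
    [0,0,0.004],
  ],
  delta_rot=[
    [0,0,0],
    [0,0,0],
    [0,0,0],
    [0,0,0],
    [0,0,0],
    [0,0,0],
    [0,0,0],
    [0,0,0],
    [0,0,0],
    [0,0,0],
    [0,0,0],
    [0,0,0],
    [0,0,0],
    [0,0,0],
    [0,0,0],
    [0,0,0],
    [0,0,0],
    [0,0,0],
    [0,0,0],
    [0,0,0],
  ],
)

```text
time_s: 20.35
tcp_pos: [0.5189, 0.2421, 0.0511]
eef_rot: [179.8, -0.1, 85.2]
contact_force: [-13.6, -1.9, 41.6]
gripper_width: 0.0002
gripper_force: 19.8
```

Run:
```python
from plant import r,viewer
import cv2,numpy as np
a=viewer.capture("scene")["img"][150:290,170:370,::-1]
cv2.imwrite("pics/t.png",cv2.resize(a,None,fx=4,fy=4,interpolation=2))
```

```text
(no output)
```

View pics/t.png

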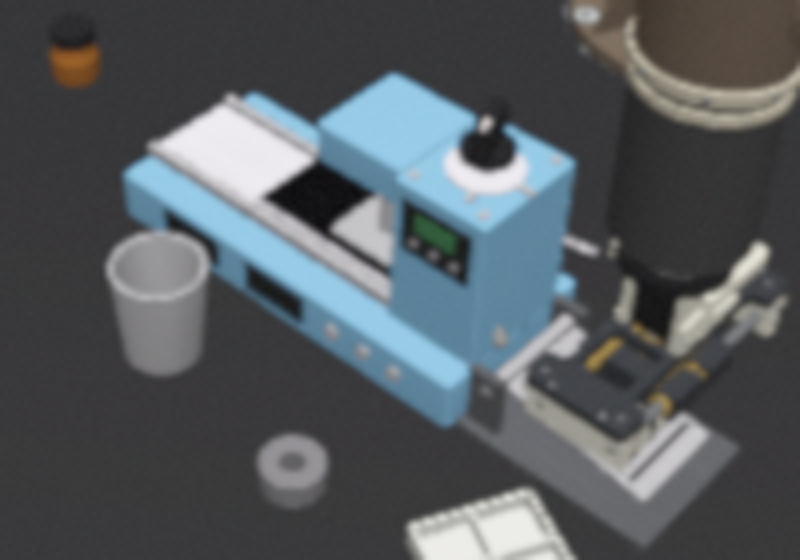

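The picture shows the treadle flat at its stop, the pad down on the phone (about (380,215)) and the phone home. I hold a little longer, then release slowly.

Call:
arm_command(
  travel=[
    [0,0,0],
    [0,0,0],
    [0,0,0],
    [0,0,0],
    [0,0,0.015],
    [0,0,0.03],
    [0,0,0.045],
    [0,0,0.06],
    [0,0,0.075],
    [0,0,0.09],
    [0,0,0.11],
    [0,0,0.15],
    [0,0,0.22],
    [0,0,0.3],
    [0,0,0.3],
    [0,0,0.3],
  ],
  delta_rot=[
    [0,0,0],
    [0,0,0],
    [0,0,0],
    [0,0,0],
    [0,0,0],
    [0,0,0],
    [0,0,0],
    [0,0,0],
    [0,0,0],
    [0,0,0],
    [0,0,0],
    [0,0,0],
    [0,0,0],
    [0,0,0],
    [0,0,0],
    [0,0,0],
  ],
)

```text
time_s: 22.4
tcp_pos: [0.5174, 0.2412, 0.1968]
eef_rot: [-180.0, -0.0, 85.1]
contact_force: [-0.6, -0.5, 0.2]
gripper_width: 0.0004
gripper_force: 0.0
```

Run:
```python
from plant import r,viewer
import cv2,numpy as np
a=viewer.capture("scene")["img"][150:290,170:370,::-1]
cv2.imwrite("pics/e.png",cv2.resize(a,None,fx=4,fy=4,interpolation=2))
```

```text
(no output)
```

View pics/e.png

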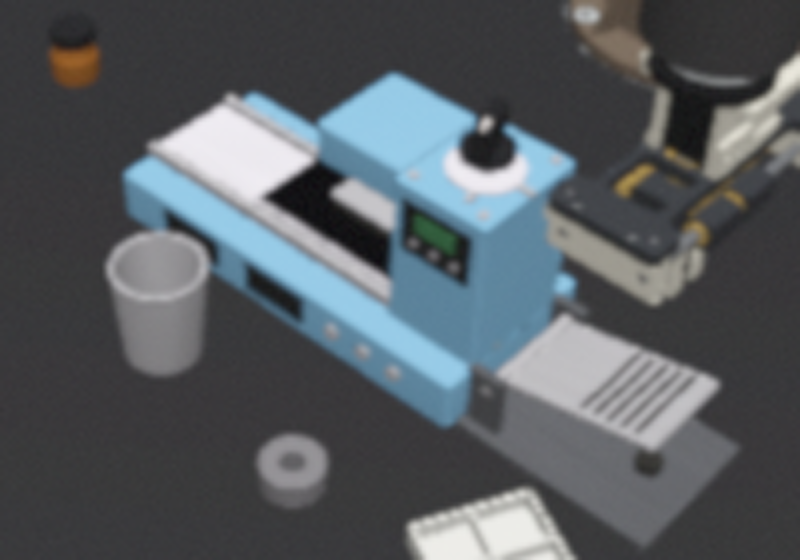

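The treadle is back up, the pad is raised, the phone is still home with its tail at about (265,195), and the robot is clear.

```bash
python3 -c "
from plant import close_job
print(close_job())"
```

```text
the job is handed in; nothing more can be done
None
```

I slid the phone home against the column, turned the knob to unlocked and let it spring up, held the treadle at its stop for over two seconds and let it come back up, then handed the job in at about 22 s; no verdict was shown.

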